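# Clear the lamp's light and hold a resin casting in it

### The job

The glue stick and the thread spool have been left standing in the light of the viewing stand: put the glue stick in the box with the pens and the spool in the box with the thread reels. Then pick up the clear resin block by its two frosted sides only, keeping the fingers off its polished faces, and hold it upright in the lamp's beam, its middle at beam height midway between lamp and white card, so that the light goes squarely in through one polished face and out through the other. Finish while still holding it there, steady and touching nothing else, and leave everything else on the table where it is.

Things in the scene. Friction and masses are not known exactly. Their poses are not given: they have to be found in the camera images.
- beam (a point): Point on the lamp's light beam midway between lamp front (at y = -100 mm) and white card (at y = +100 mm) of the fixed viewing stand. The beam is 16 mm thick, level, 92 mm above the table, 80 mm above the stand's board, and runs along this frame's y axis from lamp to card; z is up.
- stand: Viewing stand, fixed, yaw varies: plywood board 110 x 310 x 12 mm (x, y, z) with a finned black-fronted lamp at its -y end (50 mm across, top 117 mm above the table; fork and knobs 84 mm across) and at its +y end an upright white card 94 mm wide, top 138 mm above the table, a grey cross where the beam lands, on a wooden foot 34 mm high. Origin: centre of the board's underside.
- glue_center (a point): Centre of the glue stick, a round stick with white and yellow body and orange cap, 30 mm diameter, 100 mm tall, standing upright (z up the stick) on the stand's board in the beam. About 50 g.
- spool_center (a point): Centre of the thread spool, a teal reel with white ends, 36 mm diameter (ends 38 mm, 6 mm thick), 90 mm tall, standing upright (z along it) on the stand's board in the beam, its centre about 90 mm from the glue stick's. About 60 g.
- penbox: Grey open box, fixed to the table, with pens lying in its +y half. 120 x 160 x 55 mm (x, y, z), walls and floor 4 mm; origin at the centre of its underside, z up. A partition 49 mm high at y = +18 mm keeps the pens (16 mm high) apart from the empty bay.
- penbox_bay (a point): Centre of the floor (4 mm above the table) of the grey box's empty bay, 112 x 92 mm (x, y), box rim 51 mm above; same axes as the box.
- threadbox: Cream open box, the same size and form as the grey one, fixed to the table, with three small thread reels (36 mm high) in its +y half; origin at the centre of its underside, z up.
- threadbox_bay (a point): Centre of the floor (4 mm above the table) of the cream box's empty bay, 112 x 92 mm (x, y), box rim 51 mm above; same axes as the box.
- block_center (a point): Centre of the clear resin block with a violet flower inside, 36 x 36 x 75 mm (x, y, z), standing upright on the table. The faces that look along its x axis (+x and -x) are polished and clear; the faces that look along its y axis (+y and -y) are frosted, whitish. About 110 g.
- amber: Amber-tinted resin block 36 x 36 x 75 mm standing on the table, to be left alone; origin at the centre of its underside.
- taperoll: Roll of blue tape lying flat, 90 mm across, 24 mm high, to be left alone; origin under its centre.
- marker: Marker with white barrel and red cap lying on the table along its x axis, 135 mm long (from x = -65 to +70), 15 mm thick, to be left alone.
- disc: Flat round plywood disc, 100 mm across, 8 mm thick, to be left alone; origin under its centre.
- scissors: Scissors with orange handles lying flat, 185 mm long, 10 mm high, to be left alone; origin at the pivot, blades along +x.
- pigment: White jar with black cap and blue band, 38 mm across, 75 mm tall, to be left alone; origin under its centre.
- tapemeasure: Green tape measure lying flat, 62 x 62 x 28 mm, to be left alone; origin under its centre.
Not all that is in view belongs to the job. Leave any green or pink look-alike of the part that bears glue_center alone.

How it is judged:
By the outcome, as a careful person would: the job done as asked, in the order asked, and still so for the second after the job is handed in, while the arm keeps its last pose, push and grip.
It also fails if it takes over 64 s, if anything falls off the work surface, if the arm or the gripper's body presses on something with over 40 N, if the wrist force passes 120 N, or if a joint passes its speed limit or range.

### The arm

A 7-joint arm with a two-finger parallel gripper is mounted at the origin on the work surface. World frame = base frame: x ahead of the robot, y to its left, z up, the work surface at z = 0. Lengths are in m, angles in rad, forces in N, time in s.
With the tool pointing down it reaches from about 0.425 to 0.925 m from the base axis. Payload 6.8 kg.
Tool frame: the origin (TCP) lies midway between the tips of the shut fingers; the grasp point (between the pads) lies 19 mm behind it; z points along the fingers, y is the direction in which the jaws open and shut (so a half turn about z gives the same grasp; the last joint's range is limited). The gripper opens to 85 mm and grips with 20 to 120 N. Pads are 22 mm wide; open, the fingers measure 114 mm over their backs; the gripper's body (76 mm by 85 mm) begins 54 mm behind the grasp point. The pads swing forward as they close: fully open they stand 13 mm farther back than shut.
Start: joints at [1.024, 0.477, 0.022, 1.555, -0.011, 1.109, -0.083], TCP at [0.287, -0.611, 0.231] pointing down, gripper open.
Joint ranges: [-2.96, 2.96], [-0.34, 2.1], [-1.41, 1.46], [0.24, 2.44], [-1.37, 4.51], [0.17, 1.92], [-2.96, 2.96]. Speed limits (rad/s): [2.39, 2.39, 3.14, 3.14, 3.14, 3.14, 3.14].

### API

Orientations are given as a unit quaternion [w, x, y, z].
In Python, from station import bot gives the robot as it stands.
- The arm moves only by the shell command python3 -m jog 'ROWS' [FORCE]. ROWS is JSON, a list of rows, each a list of 3 entries, a list of its own where there are three numbers: the shift along the tool's x, y, z in mm, then the turn, a rotation vector about the tool's x, y, z in degrees, then the closure, from -1 (fully open) to 1 (shut). A call has 1 to 12 rows; each row shifts and turns the commanded pose from where the row before left it, along the tool's axes as they then stand; what a row does not reach is not made up. A row lasts 1/8 s, in which the tool goes at most 62.5 mm and 10.7 degrees, less where a joint would pass 70% of its speed; a pose out of reach is approached as far as the arm can. A call is refused whole if a number of a shift passes 62.5 or a number of a turn 10.7, either way. A call with a gripper value outside its range is refused whole. The fingers move at their own pace and stop on an object; FORCE is the grip in N (left out, the last holds). Time passes only in rows, so rows that do not move let the fingers close. It gives the time, the measured TCP pose, the force and the opening at its end, in the units of the state.
- bot.get_obs(): the state, without advancing time (a new reading comes with each control period).
- bot.read_camera(name): name is "scene" or "top" or "wrist"; returns (picture, depth): 384x512x3 uint8, red, green, blue; 384x512 float32, m along the optical axis (not along the pixel's ray), 0 where there is no reading.
- bot.camera_info(name): a dict with "fx", "fy", "cx", "cy" (pixels), "world_from_camera" (4x4, takes a point from camera to world coordinates); the wrist camera has in their place "mount" (4x4, takes a point from camera to tool coordinates, whose origin is the TCP and whose axes are the flange's). Camera axes: x right, y up, looking along -z (the intrinsics and any distortion apply to the point x, -y, -z); pixel columns grow to the right and rows downward; lengths in m; the calibration is good to about 2 mm. The wrist camera is an equidistant fisheye: a pixel r from the principal point sees the ray r / f radians off the axis. A picture is of the moment at which its call begins: read the wrist's pose just before it. camera_info takes no time and is no camera call.
- bot.hand_in(): hands the job in, once; it reports no verdict.
Trained networks look in the newest picture that a camera, given by its name, has taken for a name from the list of things; names that differ only in an ending like _2 or _b are one class to them, and where a whole thing is asked for, a point or a joint stands for the part that bears it (a point fixed in the world has none). Each returns a list of dicts, best first, with "score" (0 to 1); they miss things now and then, are a little off and sometimes report something else, mostly with a low value. They report only what shows in the picture. A call takes as long as a camera call. They do not tell look-alikes from the thing itself.
- bot.find_in(camera, thing): "xy" ([column, row] as shares, 0 to 1, of the picture: columns of its width, rows of its height, amid what is visible of it).
- bot.cut_out(camera, thing): "pixels" (384x512 bool, what is visible of it) and "xy" ([column, row] as shares, 0 to 1, of the picture: columns of its width, rows of its height, amid what is visible of it).
- bot.landmark_of(camera, thing): "xy" ([column, row] as shares, 0 to 1, of the picture: columns of its width, rows of its height: a listed point, or the origin of a listed thing).
The state is a dict: "t": time; "q": joint angles; "joint_vel": joint speeds; "joint_torque": joint torques, N m; "eef_pos": TCP position; "tool_rot": TCP orientation; "contact_force": force on the tool from outside, world axes, zero at the start; "torque": the same for the moment, N m; "gripper_width": opening from 0.0 (shut) to 1.0 (fully open).
Only numpy, scipy, OpenCV 4.12 (cv2) and the standard library are available. Lean on these libraries where they do the work, as an engineer would, in place of code of your own. Each camera call takes 0.05 s, during which the arm holds its last target.

## Working session

There is one attempt and no reset: what is moved stays moved. The work goes in short steps, Python scripts to look and compute and a shell command to move; the robot and the scene stay as the last step left them, time stands still between calls to the robot, and variables do not carry over. Pictures are saved under pics/ and viewed, and the job is handed in when it is done.

```bash
ls; mkdir -p pics; python3 - <<'E'
from station import bot
import cv2,numpy as np
for c in ["scene","top"]:
    p,d=bot.read_camera(c); cv2.imwrite(f"pics/{c}0.png",cv2.resize(p[:,:,::-1],(800,600)))
    np.savez(f"/tmp/{c}0.npz",p=p,d=d)
    i=bot.camera_info(c); print(c,{k:np.round(v,3).tolist() if not isinstance(v,str) else v for k,v in i.items()})
o=bot.get_obs(); print(o)
print(bot.camera_info("wrist"))
E
```

```text
pics
scene {'fx': 385.622, 'fy': 385.622, 'cx': 259.709, 'cy': 202.58, 'world_from_camera': [[0.658, -0.558, 0.506, 1.123], [0.753, 0.481, -0.45, -0.551], [0.008, 0.677, 0.736, 0.877], [0.0, 0.0, 0.0, 1.0]]}
top {'fx': 481.434, 'fy': 481.434, 'cx': 246.209, 'cy': 191.519, 'world_from_camera': [[0.028, 0.995, -0.099, 0.43], [-0.999, 0.03, 0.016, -0.056], [0.019, 0.098, 0.995, 1.348], [0.0, 0.0, 0.0, 1.0]]}
{'t': 0.1, 'q': array([ 1.02390116,  0.4777306 ,  0.02233615,  1.55634217, -0.01148851,
        1.10931281, -0.08311129]), 'joint_vel': array([-0.00012044, -0.00137141, -0.00087976, -0.00384396, -0.00251816,
       -0.0002437 , -0.00076012]), 'joint_torque': array([ 3.76847616e-03, -5.97766900e+01,  1.61329083e+00, -2.81957084e+01,
        1.27672817e-02,  5.03268719e-03,  2.02035261e-05]), 'eef_pos': array([ 0.28653663, -0.6105739 ,  0.23041839]), 'tool_rot': array([-7.95980313e-04,  9.76026251e-01,  2.17651247e-01, -2.43477748e-04]), 'contact_force': array([-0.53249777, -0.31022194, -0.73849175]), 'torque': array([-0.02696702,  0.02577314,  0.01717938]), 'gripper_width': 1.0009615055544034}
{'fx': 297.3186396354542, 'fy': 297.3186396354542, 'cx': 253.55725939959711, 'cy': 190.93304624630278, 'mount': array([[ 2.79052841e-04,  9.44450715e-01,  3.28652961e-01,
         8.41832376e-02],
       [ 9.99999896e-01, -1.45175551e-04, -4.31889184e-04,
         6.23237576e-04],
       [-3.60185675e-04,  3.28653047e-01, -9.44450658e-01,
        -1.41959190e-01],
       [ 0.00000000e+00,  0.00000000e+00,  0.00000000e+00,
         1.00000000e+00]])}
```

View pics/scene0.png

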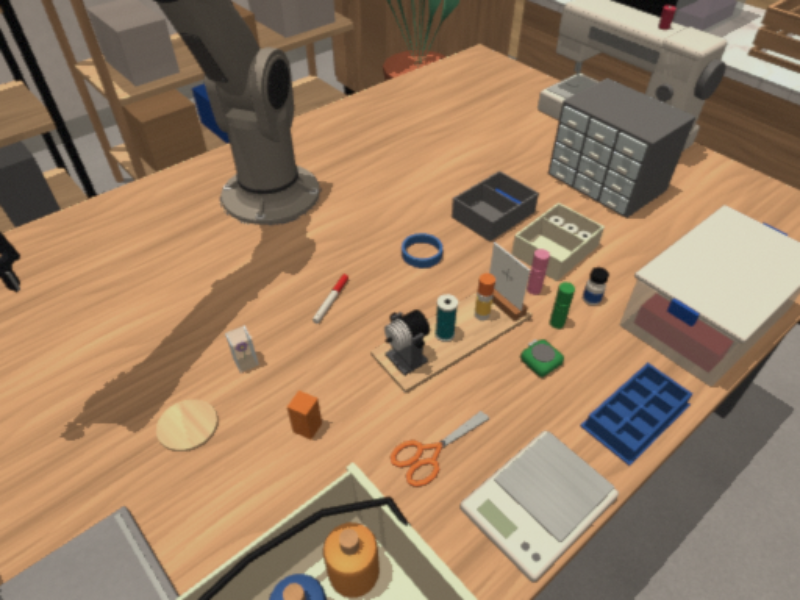

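View pics/top0.png

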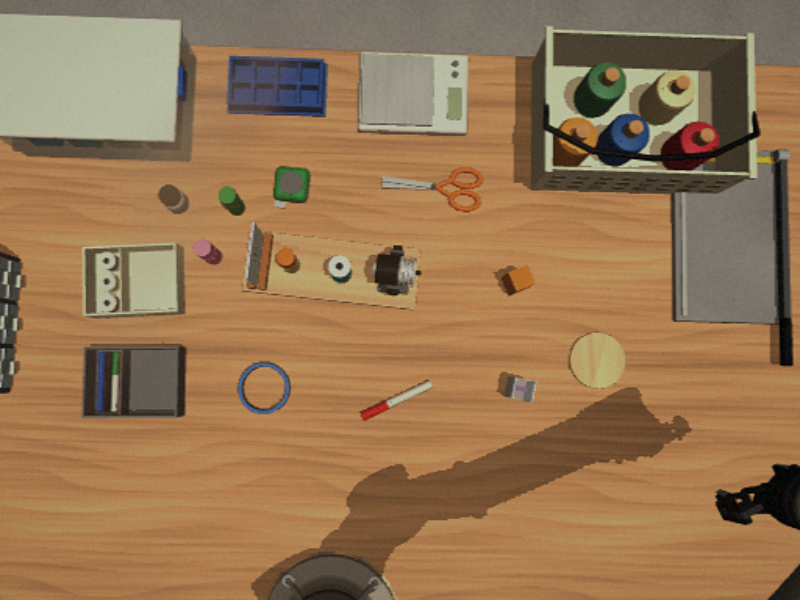

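```bash
cat > h.py <<'E'
import numpy as np,cv2
from station import bot
from scipy.spatial.transform import Rotation as R
def Tw(c):
    i=bot.camera_info(c)
    if c!="wrist": return i,np.array(i["world_from_camera"])
    o=bot.get_obs();T=np.eye(4);q=o["tool_rot"];T[:3,:3]=R.from_quat([q[1],q[2],q[3],q[0]]).as_matrix();T[:3,3]=o["eef_pos"]
    return i,T@np.array(i["mount"])
def cloud(c,d,iT=None):
    i,T=iT or Tw(c); v,u=np.mgrid[0:384,0:512].astype(float)
    a=(u-i["cx"])/i["fx"];b=(v-i["cy"])/i["fy"]
    if c=="wrist":
        r=np.hypot(a,b)+1e-9;k=np.tan(np.minimum(r,1.5))/r;a=a*k;b=b*k
    P=np.stack([a*d,-b*d,-d],-1)
    return P@T[:3,:3].T+T[:3,3]
def ray(c,xy,z,iT=None):
    i,T=iT or Tw(c);a=(xy[0]*512-i["cx"])/i["fx"];b=(xy[1]*384-i["cy"])/i["fy"]
    if c=="wrist":
        r=np.hypot(a,b)+1e-9;k=np.tan(r)/r;a*=k;b*=k
    v=T[:3,:3]@np.array([a,-b,-1]);o=T[:3,3];return o+v*(z-o[2])/v[2]
def tool():
    o=bot.get_obs();q=o["tool_rot"];return np.array(o["eef_pos"]),R.from_quat([q[1],q[2],q[3],q[0]]).as_matrix(),o
def go(target,jaw_deg,xsign=None):
    """print shift (tool mm) and turn about tool z (deg) to reach TCP target, jaw (tool y) at world yaw jaw_deg mod 180, tool down"""
    p,M,o=tool()
    best=None
    for a in (jaw_deg,jaw_deg+180):
        y=np.array([np.cos(np.radians(a)),np.sin(np.radians(a)),0]);z=np.array([0,0,-1.]);x=np.cross(y,z)
        D=np.stack([x,y,z],1);rv=R.from_matrix(M.T@D).as_rotvec(degrees=True)
        print(" option jaw",a,"turn",np.round(rv,2))
    print("t",o["t"],"tcp",np.round(p,4),"shift(now axes) mm",np.round(M.T@(np.array(target)-p)*1000,1),"toolx",np.round(M[:,0],3),"tooly",np.round(M[:,1],3),"q",np.round(o["q"],2))
E
python3 - <<'E'
from h import *
for c in ["top","scene"]:
    p,d=bot.read_camera(c); P=cloud(c,d); np.savez(f"/tmp/{c}.npz",p=p,P=P)
    for n in ["glue_center","spool_center","block_center","amber","penbox","threadbox","stand"]:
        for r in bot.cut_out(c,n)[:3]:
            m=r["pixels"]&(d>0);Q=P[m]
            print(c,n,round(r["score"],2),np.round(r["xy"],3),m.sum(),"med",np.round(np.median(Q,0),3),"lo",np.round(np.percentile(Q,3,0),3),"hi",np.round(np.percentile(Q,97,0),3))
print(bot.get_obs()["t"])
E
```

```text
top glue_center 0.76 [0.291 0.336] 204 med [0.718 0.19  0.095] lo [0.709 0.18  0.008] hi [0.735 0.206 0.103]
top glue_center 0.49 [0.361 0.433] 171 med [0.615 0.087 0.109] lo [0.605 0.076 0.02 ] hi [0.631 0.103 0.116]
top glue_center 0.47 [0.256 0.414] 196 med [0.63  0.226 0.096] lo [0.619 0.217 0.012] hi [0.644 0.243 0.104]
top spool_center 0.7 [0.421 0.444] 187 med [0.605 0.001 0.101] lo [ 0.59  -0.014  0.035] hi [0.624 0.016 0.106]
top block_center 0.59 [0.652 0.644] 231 med [ 0.412 -0.308  0.073] lo [ 0.396 -0.33   0.013] hi [ 0.43  -0.295  0.079]
top amber 0.62 [0.165 0.463] 2986 med [0.583 0.37  0.014] lo [ 0.522  0.282 -0.   ] hi [0.641 0.442 0.057]
top amber 0.55 [0.646 0.461] 233 med [ 0.6   -0.303  0.073] lo [ 0.581 -0.324  0.013] hi [ 0.62  -0.288  0.079]
top amber 0.5 [0.41  0.456] 3976 med [0.606 0.019 0.013] lo [ 0.559 -0.126  0.006] hi [0.668 0.147 0.118]
top penbox 0.72 [0.171 0.641] 2838 med [0.404 0.36  0.01 ] lo [ 0.35   0.271 -0.   ] hi [0.461 0.429 0.055]
top threadbox 0.96 [0.169 0.47 ] 2979 med [0.583 0.371 0.014] lo [ 0.522  0.282 -0.   ] hi [0.641 0.442 0.057
[... 537 characters left out ...]
1] hi [0.629 0.013 0.105]
scene block_center 0.81 [0.298 0.584] 339 med [ 0.429 -0.318  0.057] lo [ 0.402 -0.334  0.007] hi [ 0.434 -0.301  0.078]
scene amber 0.97 [0.38  0.688] 478 med [ 0.613 -0.315  0.058] lo [ 0.589 -0.331  0.005] hi [ 0.625 -0.29   0.078]
scene penbox 0.95 [0.618 0.334] 1587 med [0.406 0.359 0.031] lo [0.35  0.271 0.003] hi [0.47  0.431 0.058]
scene penbox 0.36 [0.697 0.398] 1699 med [0.581 0.376 0.034] lo [0.524 0.279 0.002] hi [0.648 0.443 0.058]
scene threadbox 0.88 [0.708 0.398] 1602 med [0.581 0.377 0.035] lo [0.526 0.28  0.004] hi [0.648 0.442 0.057]
scene stand 0.73 [0.571 0.549] 3414 med [ 0.633 -0.005  0.017] lo [ 0.573 -0.13   0.008] hi [0.675 0.148 0.126]
0.9
```

```bash
python3 - <<'E'
from h import *
T=np.load("/tmp/top.npz");S=np.load("/tmp/scene.npz")
p=S["p"][:,:,::-1]
a=cv2.resize(p[150:235,240:380],(560,340),interpolation=cv2.INTER_CUBIC)
b=cv2.resize(p[200:245,135:215],(560,315)[:2],interpolation=cv2.INTER_CUBIC)
cv2.imwrite("pics/crop1.png",np.vstack([a,b[:250]]))
def rect(P,x,y,z,n):
    m=(P[...,0]>x[0])&(P[...,0]<x[1])&(P[...,1]>y[0])&(P[...,1]<y[1])&(P[...,2]>z[0])&(P[...,2]<z[1])
    r=cv2.minAreaRect((P[m][:,:2]*1000).astype(np.float32)); print(n,m.sum(),np.round(r[0],1),np.round(r[1],1),round(r[2],2))
for nm,D in (("top",T),("scene",S)):
    P=D["P"]
    rect(P,(.53,.7),(-.17,.18),(.006,.02),nm+" board")
    rect(P,(.53,.7),(.09,.18),(.12,.15),nm+" card")
    rect(P,(.53,.7),(-.17,-.05),(.1,.13),nm+" lamp")
    rect(P,(.35,.47),(-.38,-.25),(.068,.09),nm+" block")
    rect(P,(.54,.67),(-.38,-.25),(.068,.09),nm+" amber")
    rect(P,(.3,.5),(.23,.48),(.045,.07),nm+" penbox")
    rect(P,(.5,.68),(.23,.48),(.045,.07),nm+" threadbox")
    rect(P,(.56,.66),(.06,.12),(.1,.125),nm+" glue")
    rect(P,(.56,.66),(-.03,.04),(.09,.115),nm+" spool")
E
```

```text
top board 2824 [614.8   7.8] [166.3 341.8] 0.88
top card 88 [624.1 145.5] [ 4.  92.5] 84.99
top lamp 473 [605.6 -92.4] [74.1 68. ] 58.11
top block 187 [ 411.8 -314.9] [36.6 35.3] 78.9
top amber 189 [ 601.4 -309.7] [35.8 37.3] 24.56
top penbox 442 [406.2 352.1] [116.9 163.8] 1.56
top threadbox 524 [584.3 336.3] [121.1 217.5] 4.61
top glue 113 [619.8  90.7] [29.9 27.5] 46.77
top spool 164 [608.    1.4] [36.3 35.4] 64.45
scene board 1815 [613.7   8.1] [327.  155.5] 89.29
scene card 156 [627.2 145.7] [ 6.8 96. ] 86.3
scene lamp 410 [610.  -94.6] [70.4 71.9] 30.52
scene block 155 [ 413.5 -314.3] [35.7 38.8] 79.37
scene amber 214 [ 602.8 -309.5] [38.7 37.3] 23.3
scene penbox 430 [407.7 353.4] [126.  169.2] 1.82
scene threadbox 443 [587.  335.5] [121.8 220.3] 4.59
scene glue 95 [623.4  89.7] [28.7 27.9] 54.69
scene spool 135 [611.1   1.1] [36.1 35.3] 78.37
```

View pics/crop1.png

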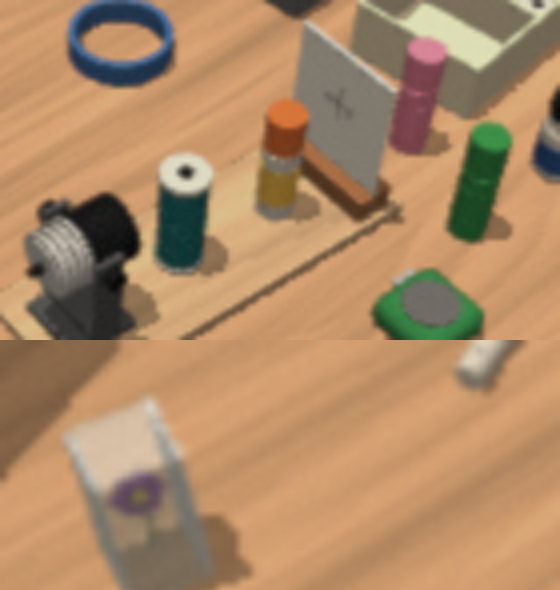

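```bash
python3 - <<'E'
from h import *
for c in ("top","scene"):
    D=np.load(f"/tmp/{c}.npz");P=D["P"];bot.read_camera(c)
    r=bot.cut_out(c,"stand")[0]; m=r["pixels"]
    Q=P[m&(P[...,2]>.007)&(P[...,2]<.017)]
    # long edges: bin along y, take min/max x
    for yaw in [0]:
        ys=np.arange(-.11,.10,.006)
        for f,nm in ((np.max,"maxx"),(np.min,"minx")):
            X=[];Y=[]
            for y in ys:
                s=Q[abs(Q[:,1]-y)<.003]
                if len(s)>8: X.append(f(s[:,0]));Y.append(y)
            X=np.array(X);Y=np.array(Y);k=np.ones(len(X),bool)
            for _ in range(5):
                a=np.polyfit(Y[k],X[k],1);e=X-np.polyval(a,Y);k=abs(e)<max(2*np.std(e[k]),.0015)
            print(c,"board",nm,"slope deg",round(np.degrees(np.arctan(a[0])),2),"x at y=.043",round(np.polyval(a,.043),4),k.sum(),len(k))
    K=P[m&(P[...,2]>.05)&(P[...,1]>.11)&(P[...,2]<.15)]
    print(c,"card",len(K),np.round(K.mean(0),4),"x",np.percentile(K[:,0],[2,98]).round(4))
    a=np.polyfit(K[:,0],K[:,1],1);print("card line slope deg",np.degrees(np.arctan(a[0])).round(2),"y at x=.62",np.polyval(a,.62).round(4))
    for n in ["threadbox","penbox"]:
        r=bot.cut_out(c,n)[0];Q=P[r["pixels"]&(P[...,2]>.047)&(P[...,2]<.062)]
        rr=cv2.minAreaRect((Q[:,:2]*1000).astype(np.float32));print(c,n,np.round(rr[0],1),np.round(rr[1],1),round(rr[2],1))
    for n in ["penbox_bay","threadbox_bay","beam","glue_center","spool_center","block_center"]:
        z={"penbox_bay":.004,"threadbox_bay":.004,"beam":.092,"glue_center":.062,"spool_center":.057,"block_center":.0375}[n]
        print(c,n,[(round(l["score"],2),ray(c,l["xy"],z)[:2].round(4).tolist()) for l in bot.landmark_of(c,n)[:3]])
print(bot.get_obs()["t"])
E
```

```text
top board maxx slope deg 4.27 x at y=.043 0.6702 29 35
top board minx slope deg 4.32 x at y=.043 0.5621 34 35
top card 247 [0.6235 0.1445 0.1025] x [0.5782 0.6686]
card line slope deg -4.69 y at x=.62 0.1448Traceback (most recent call last):
  File "<stdin>", line 22, in <module>
IndexError: list index out of range
```

```bash
python3 - <<'E'
from h import *
for c in ("top","scene"):
    D=np.load(f"/tmp/{c}.npz");P=D["P"];bot.read_camera(c)
    if c=="scene":
      r=bot.cut_out(c,"stand")
      if r:
        m=r[0]["pixels"]
        K=P[m&(P[...,2]>.05)&(P[...,1]>.11)&(P[...,2]<.15)]
        print(c,"card",len(K),np.round(K.mean(0),4),"x",np.percentile(K[:,0],[2,98]).round(4))
        a=np.polyfit(K[:,0],K[:,1],1);print("card line slope deg",np.degrees(np.arctan(a[0])).round(2),"y at x=.62",np.polyval(a,.62).round(4))
    for n in ["threadbox","penbox"]:
        r=bot.cut_out(c,n)
        if not r: print("none",c,n);continue
        Q=P[r[0]["pixels"]&(P[...,2]>.047)&(P[...,2]<.062)]
        rr=cv2.minAreaRect((Q[:,:2]*1000).astype(np.float32));print(c,n,np.round(rr[0],1),np.round(rr[1],1),round(rr[2],1))
    for n in ["penbox_bay","threadbox_bay","beam"]:
        z={"penbox_bay":.004,"threadbox_bay":.004,"beam":.092}[n]
        print(c,n,[(round(l["score"],2),ray(c,l["xy"],z)[:2].round(4).tolist()) for l in bot.landmark_of(c,n)[:2]])
print(bot.get_obs()["t"])
E
```

```text
top threadbox [581.6 363.4] [120.2 163.2] 4.6
top penbox [406.3 352.1] [116.5 163.7] 1.6
top penbox_bay [(0.96, [0.4056, 0.3209])]
top threadbox_bay [(0.73, [0.5931, 0.3311])]
top beam [(0.65, [0.6142, 0.0386])]
scene card 566 [0.6299 0.1447 0.0985] x [0.5823 0.6734]
card line slope deg -4.66 y at x=.62 0.1455
scene threadbox [585.3 363.1] [122.  165.1] 4.1
scene penbox [409.2 351.6] [123.7 165.3] 1.3
scene penbox_bay [(0.73, [0.4194, 0.3246]), (0.54, [0.7781, -0.1717])]
scene threadbox_bay [(0.61, [0.5992, 0.3369])]
scene beam [(0.96, [0.615, 0.0489])]
1.7
```

```bash
python3 - <<'E'
from h import *
go([0.6215,0.09,0.23],-4.5)
E
python3 -m jog '[[[0,0,0],[0,0,-10],-1],[[0,0,0],[0,0,-10],-1],[[0,0,0],[0,0,-10],-1],[[0,0,0],[0,0,-10],-1],[[0,0,0],[0,0,-10],-1],[[0,0,0],[0,0,-10.4],-1]]'
python3 - <<'E'
from h import *
go([0.6215,0.09,0.23],-4.5)
E
```

```text
option jaw -4.5 turn [  0.     0.   -60.36]
 option jaw 175.5 turn [ 0.0000e+00 -1.0000e-02  1.1964e+02]
t 1.7 tcp [ 0.2868 -0.6111  0.2313] shift(now axes) mm [ 600.8 -492.5    1.3] toolx [ 0.905  0.425 -0.   ] tooly [ 0.425 -0.905  0.   ] q [ 1.02  0.48  0.02  1.56 -0.01  1.11 -0.08]
t: 2.45
eef_pos: [0.2867, -0.6111, 0.2313]
tool_rot: [0.0, 0.732, 0.681, -0.0]
contact_force: [0.3, 0.5, 0.8]
gripper_width: 0.997
 option jaw -4.5 turn [-0.    0.    0.37]
 option jaw 175.5 turn [  -0.     -0.   -179.63]
t 2.45 tcp [ 0.2867 -0.6111  0.2313] shift(now axes) mm [723.4 283.4   1.2] toolx [ 0.072  0.997 -0.   ] tooly [ 0.997 -0.072 -0.   ] q [ 1.18  0.49 -0.2   1.54  0.1   1.12  0.88]
```

```bash
python3 -m jog '[[[30,12,0],[0,0,0],-1],[[50,20,0],[0,0,0],-1],[[55,22,0],[0,0,0],-1],[[55,22,0],[0,0,0],-1],[[55,22,0],[0,0,0],-1],[[55,22,0],[0,0,0],-1],[[55,22,0],[0,0,0],-1],[[55,22,0],[0,0,0],-1],[[55,22,0],[0,0,0],-1],[[55,22,0],[0,0,0],-1],[[50,20,0],[0,0,0],-1],[[40,10,0],[0,0,0],-1]]'
python3 - <<'E'
from h import *
go([0.6215,0.09,0.071],-4.5)
iT=Tw("wrist");p,d=bot.read_camera("wrist");cv2.imwrite("pics/w1.png",cv2.resize(p[:,:,::-1],(800,600)));P=cloud("wrist",d,iT);np.savez("/tmp/w1.npz",p=p,P=P)
for n,z in (("glue_center",.11),("spool_center",.1)):
    for r in bot.cut_out("wrist",n)[:3]:
        Q=P[r["pixels"]&(d>0)&(P[...,2]>z-.008)]
        if len(Q)>5:print(n,round(r["score"],2),r["xy"],len(Q),np.round(Q.mean(0),4),np.percentile(Q,[2,98],axis=0).round(4).tolist())
E
```

```text
t: 3.95
eef_pos: [0.5725, -0.0189, 0.2315]
tool_rot: [0.0, 0.734, 0.68, 0.001]
contact_force: [0.7, -0.3, 0.5]
gripper_width: 1.001
 option jaw -4.5 turn [ 0.05 -0.04  0.12]
 option jaw 175.5 turn [ 6.0000e-02  8.0000e-02 -1.7988e+02]
t 3.95 tcp [ 0.5725 -0.0189  0.2315] shift(now axes) mm [112.2  40.4 160.6] toolx [0.076 0.997 0.001] tooly [ 0.997 -0.076  0.001] q [ 0.32  0.35 -0.49  1.78  0.19  1.06 -0.32]
glue_center 0.96 [0.5754, 0.1714] 906 [0.6189 0.0885 0.1111] [[0.6054, 0.0752, 0.1068], [0.6327, 0.1021, 0.1128]]
spool_center 0.71 [0.5539, 0.3216] 4436 [ 0.6105 -0.0257  0.1088] [[0.5707, -0.1222, 0.0931], [0.6656, 0.1455, 0.129]]
spool_center 0.65 [0.5594, 0.4031] 1194 [6.077e-01 5.000e-04 1.014e-01] [[0.5915, -0.0169, 0.0996], [0.6244, 0.0173, 0.103]]
```

View pics/w1.png

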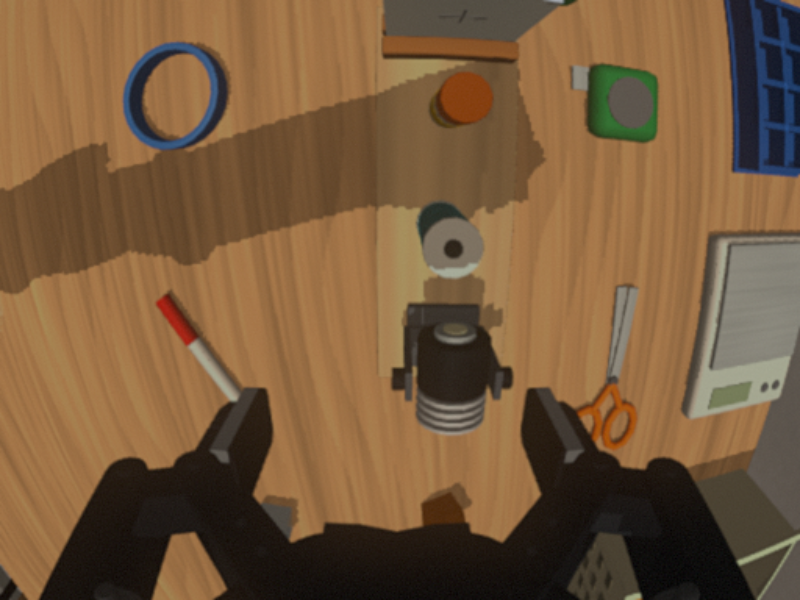

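```bash
python3 -m jog '[[[40,15,0],[0,0,0],-1],[[40,15,0],[0,0,0],-1],[[29,10,0],[0,0,0],-1],[[0,0,40],[0,0,0],-1],[[0,0,50],[0,0,0],-1],[[0,0,47],[0,0,0],-1],[[0,0,30],[0,0,0],-1],[[0,0,0],[0,0,0],-1]]' 30
python3 - <<'E'
from h import *
go([0.6205,0.0895,0.064],-4.5)
iT=Tw("wrist");p,d=bot.read_camera("wrist");cv2.imwrite("pics/w2.png",cv2.resize(p[:,:,::-1],(800,600)))
E
```

```text
t: 5.1
eef_pos: [0.618, 0.0817, 0.0619]
tool_rot: [-0.001, 0.735, 0.678, -0.003]
contact_force: [-1.2, -0.5, -0.3]
gripper_width: 1.004
 option jaw -4.5 turn [-0.28  0.14 -0.06]
 option jaw 175.5 turn [  0.22   0.44 179.94]
t 5.1 tcp [0.618  0.0817 0.0619] shift(now axes) mm [ 8.   1.9 -2.1] toolx [ 0.08   0.997 -0.002] tooly [ 0.997 -0.08  -0.005] q [ 0.09  0.63 -0.44  1.78  0.35  0.81 -0.6 ]
```

View pics/w2.png

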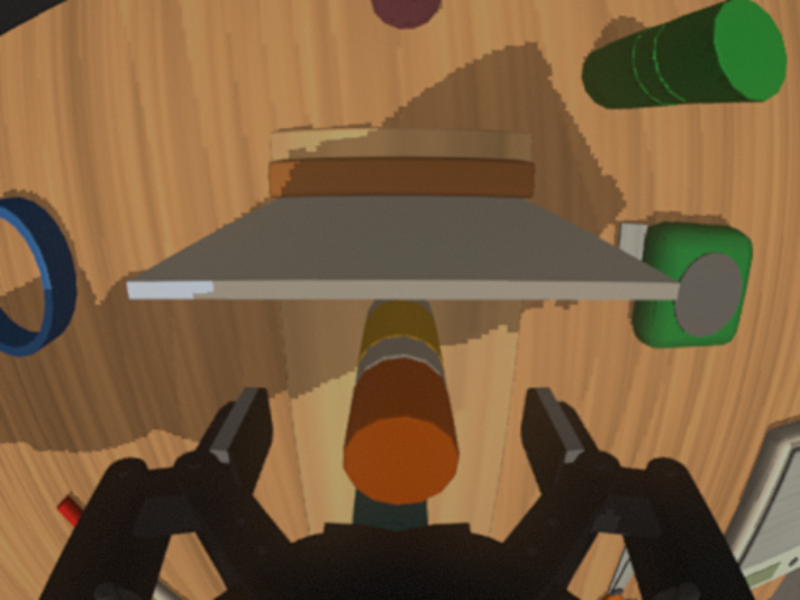

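```bash
python3 -m jog '[[[8,1,-2],[0,0,0],-1],[[0,0,0],[0,0,0],0],[[0,0,0],[0,0,0],1],[[0,0,0],[0,0,0],1],[[0,0,0],[0,0,0],1],[[0,0,0],[0,0,0],1]]' 30
python3 - <<'E'
from h import *
go([0.409,0.322,0.25],1.5)
iT=Tw("wrist");p,d=bot.read_camera("wrist");cv2.imwrite("pics/w3.png",cv2.resize(p[:,:,::-1],(640,480)))
E
```

```text
t: 5.9
eef_pos: [0.6215, 0.0919, 0.0665]
tool_rot: [0.0, 0.734, 0.679, -0.0]
contact_force: [-0.8, -0.0, 3.1]
gripper_width: 0.344
 option jaw 1.5 turn [ 0.01  0.01 -5.97]
 option jaw 181.5 turn [ 2.0000e-02 -1.0000e-02  1.7403e+02]
t 5.9 tcp [0.6215 0.0919 0.0665] shift(now axes) mm [ 212.8 -229.8 -183.6] toolx [ 0.078  0.997 -0.   ] tooly [ 0.997 -0.078  0.   ] q [ 0.08  0.63 -0.44  1.77  0.35  0.82 -0.61]
```

View pics/w3.png

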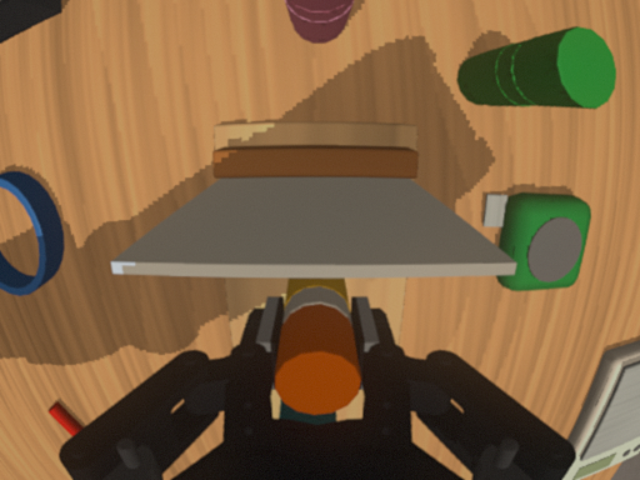

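```bash
python3 -m jog '[[[0,0,-25],[0,0,0],1],[[0,0,-45],[0,0,0],1],[[0,0,-50],[0,0,-3],1],[[0,0,-40],[0,0,-3],1],[[30,-26,0],[0,0,0],1],[[45,-40,0],[0,0,0],1],[[50,-44,0],[0,0,0],1],[[50,-44,0],[0,0,0],1],[[40,-35,0],[0,0,0],1],[[20,-17,0],[0,0,0],1],[[0,0,0],[0,0,0],1]]'
python3 - <<'E'
from h import *
go([0.409,0.322,0.0605],1.5)
for c in ("wrist","top"):
    iT=Tw(c);p,d=bot.read_camera(c);cv2.imwrite(f"pics/{c}4.png",cv2.resize(p[:,:,::-1],(640,480)))
    P=cloud(c,d,iT);np.savez(f"/tmp/{c}4.npz",p=p,P=P)
    Q=P[(P[...,2]>.047)&(P[...,2]<.06)&(abs(P[...,0]-.41)<.08)&(abs(P[...,1]-.352)<.1)]
    rr=cv2.minAreaRect((Q[:,:2]*1000).astype(np.float32));print(c,np.round(rr[0],1),np.round(rr[1],1),round(rr[2],1))
E
```

```text
t: 7.32
eef_pos: [0.413, 0.3172, 0.2264]
tool_rot: [-0.0, 0.696, 0.718, 0.0]
contact_force: [0.4, -0.1, -0.5]
gripper_width: 0.344
 option jaw 1.5 turn [-0.01 -0.03  0.32]
 option jaw 181.5 turn [ 5.0000e-02 -2.0000e-02 -1.7968e+02]
t 7.325 tcp [0.413  0.3172 0.2264] shift(now axes) mm [  4.8  -3.8 165.9] toolx [-0.032  0.999  0.001] tooly [ 0.999  0.032 -0.   ] q [-0.21  0.3  -0.67  1.89  0.22  1.02 -0.94]
wrist [406.  350.1] [121.  159.5] 1.8
top [406.3 350.2] [116.6 160.3] 1.7
```

View pics/wrist4.png

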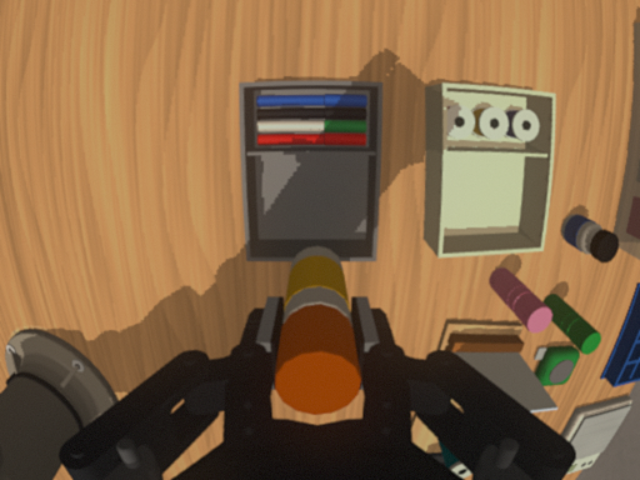

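```bash
python3 -m jog '[[[4,-5,40],[0,0,0],1],[[0,0,50],[0,0,0],1],[[0,0,40],[0,0,0],1],[[0,0,20],[0,0,0],1],[[0,0,10],[0,0,0],1],[[0,0,5],[0,0,0],1],[[0,0,0],[0,0,0],1],[[0,0,0],[0,0,0],1]]'
python3 -c "
from h import *
go([0.408,0.321,0.0605],1.5)"
```

```text
t: 8.43
eef_pos: [0.4103, 0.3196, 0.0621]
tool_rot: [0.0, 0.698, 0.716, 0.001]
contact_force: [0.4, -0.3, 0.1]
gripper_width: 0.341
 option jaw 1.5 turn [ 0.08 -0.05  0.03]
 option jaw 181.5 turn [ 7.0000e-02  1.2000e-01 -1.7997e+02]
t 8.425 tcp [0.4103 0.3196 0.0621] shift(now axes) mm [ 1.4 -2.2  1.6] toolx [-0.027  1.     0.001] tooly [1.    0.027 0.001] q [-0.33  0.52 -0.57  2.03  0.43  0.71 -1.14]
```

```bash
python3 -m jog '[[[0,0,3],[0,0,0],1],[[0,0,0],[0,0,0],1],[[0,0,0],[0,0,0],0.1],[[0,0,0],[0,0,0],0],[[0,0,0],[0,0,0],-0.2],[[0,0,0],[0,0,0],-0.4]]'
python3 -m jog '[[[0,0,-20],[0,0,0],-0.4],[[0,0,-40],[0,0,0],-0.6],[[0,0,-50],[0,0,0],-1],[[0,0,-50],[0,0,0],-1]]'
python3 - <<'E'
from h import *
go([0.6095,0.001,0.25],-4.5)
p,d=bot.read_camera("wrist");cv2.imwrite("pics/w5.png",cv2.resize(p[:,:,::-1],(640,480)))
E
```

```text
t: 9.18
eef_pos: [0.4097, 0.3193, 0.0583]
tool_rot: [-0.0, 0.698, 0.717, 0.0]
contact_force: [0.1, -0.4, 0.4]
gripper_width: 0.7
t: 9.68
eef_pos: [0.4094, 0.3191, 0.2197]
tool_rot: [-0.0, 0.697, 0.717, -0.0]
contact_force: [1.5, -0.2, 0.0]
gripper_width: 1.0
 option jaw -4.5 turn [-0.02  0.01  6.05]
 option jaw 175.5 turn [-2.0000e-02 -3.0000e-02 -1.7395e+02]
t 9.675 tcp [0.4094 0.3191 0.2197] shift(now axes) mm [-323.4  191.4  -30.3] toolx [-0.027  1.    -0.   ] tooly [ 1.     0.027 -0.   ] q [-0.21  0.31 -0.68  1.9   0.23  1.01 -0.96]
```

View pics/w5.png

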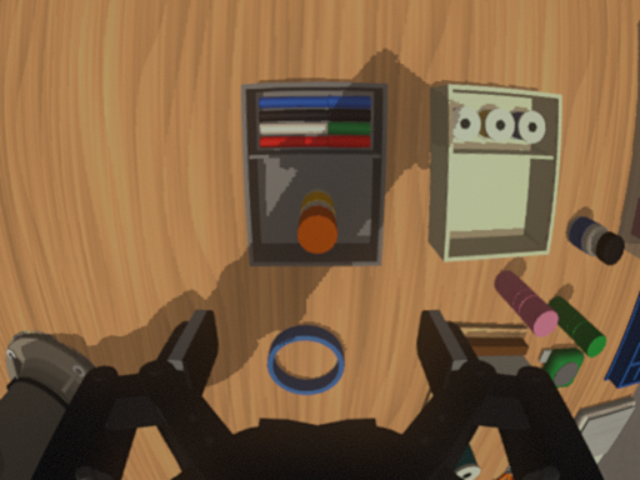

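```bash
python3 -m jog '[[[0,0,-5],[0,0,3],-1],[[0,0,0],[0,0,3],-1],[[-30,22,0],[0,0,0],-1],[[-45,33,0],[0,0,0],-1],[[-50,37,0],[0,0,0],-1],[[-50,37,0],[0,0,0],-1],[[-50,37,0],[0,0,0],-1],[[-45,34,0],[0,0,0],-1],[[-30,22,0],[0,0,0],-1],[[0,0,0],[0,0,0],-1]]'
python3 - <<'E'
from h import *
go([0.6085,0.001,0.056],-4.5)
p,d=bot.read_camera("wrist");cv2.imwrite("pics/w6.png",cv2.resize(p[:,:,::-1],(640,480)))
E
```

```text
t: 10.98
eef_pos: [0.6087, -0.0013, 0.2224]
tool_rot: [0.0, 0.736, 0.677, -0.001]
contact_force: [-0.3, 0.7, -0.4]
gripper_width: 1.002
 option jaw -4.5 turn [-0.02  0.08 -0.31]
 option jaw 175.5 turn [1.2000e-01 3.0000e-02 1.7969e+02]
t 10.975 tcp [ 0.6087 -0.0013  0.2224] shift(now axes) mm [  2.5  -0.3 166.4] toolx [ 0.084  0.996 -0.001] tooly [ 0.996 -0.084 -0.   ] q [ 0.26  0.42 -0.48  1.7   0.22  1.07 -0.37]
```

View pics/w6.png

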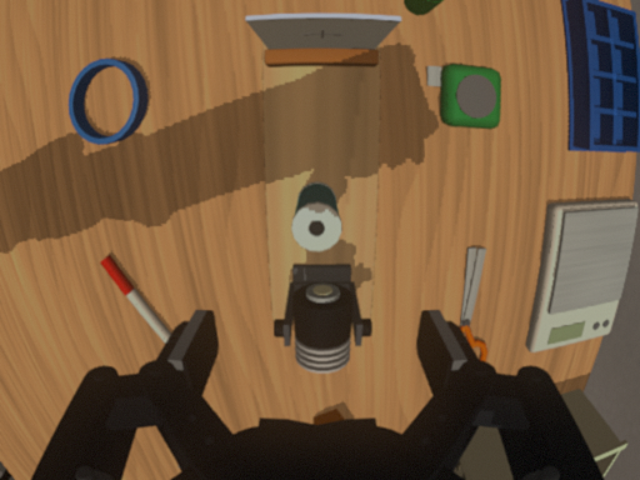

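```bash
python3 -m jog '[[[2,0,40],[0,0,0],-1],[[0,0,50],[0,0,0],-1],[[0,0,45],[0,0,0],-1],[[0,0,20],[0,0,0],-1],[[0,0,10],[0,0,0],-1],[[0,0,0],[0,0,0],-1],[[0,0,0],[0,0,0],-1]]'
python3 - <<'E'
from h import *
go([0.6085,0.001,0.056],-4.5)
p,d=bot.read_camera("wrist");cv2.imwrite("pics/w7.png",cv2.resize(p[:,:,::-1],(640,480)))
E
```

```text
t: 11.9
eef_pos: [0.609, 0.0051, 0.0599]
tool_rot: [0.001, 0.734, 0.679, 0.001]
contact_force: [0.3, 0.3, 0.3]
gripper_width: 1.004
 option jaw -4.5 turn [ 0.15 -0.02  0.04]
 option jaw 175.5 turn [ 3.0000e-02  2.4000e-01 -1.7996e+02]
t 11.9 tcp [0.609  0.0051 0.0599] shift(now axes) mm [-4.2 -0.2  3.9] toolx [0.078 0.997 0.   ] tooly [ 0.997 -0.078  0.003] q [ 0.2   0.61 -0.42  1.83  0.34  0.77 -0.47]
```

View pics/w7.png

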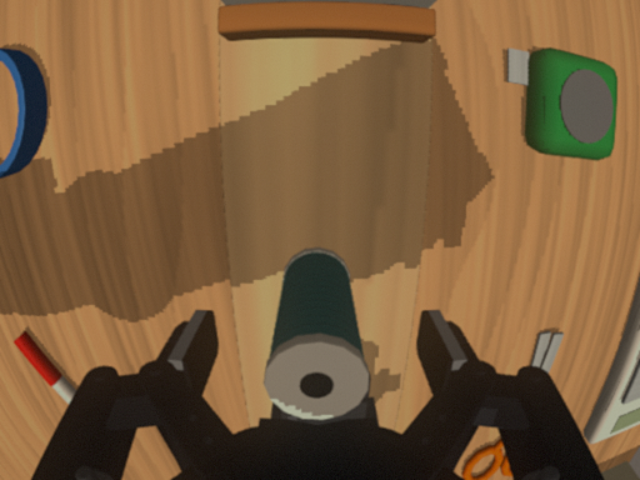

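```bash
python3 -m jog '[[[-3,0,3],[0,0,0],-1],[[0,0,0],[0,0,0],0],[[0,0,0],[0,0,0],1],[[0,0,0],[0,0,0],1],[[0,0,0],[0,0,0],1],[[0,0,0],[0,0,0],1]]'
python3 - <<'E'
from h import *
go([0.586,0.333,0.25],4.5)
p,d=bot.read_camera("wrist");cv2.imwrite("pics/w8.png",cv2.resize(p[:,:,::-1],(640,480)))
E
```

```text
t: 12.7
eef_pos: [0.6077, 0.002, 0.0554]
tool_rot: [0.0, 0.734, 0.679, 0.0]
contact_force: [-0.5, 0.3, 1.9]
gripper_width: 0.417
 option jaw 4.5 turn [ 0.01  0.   -8.95]
 option jaw 184.5 turn [ 0.0000e+00 -1.0000e-02  1.7105e+02]
t 12.7 tcp [0.6077 0.002  0.0554] shift(now axes) mm [ 328.3  -47.3 -194.6] toolx [ 0.078  0.997 -0.   ] tooly [ 0.997 -0.078  0.   ] q [ 0.21  0.62 -0.42  1.83  0.34  0.77 -0.47]
```

View pics/w8.png

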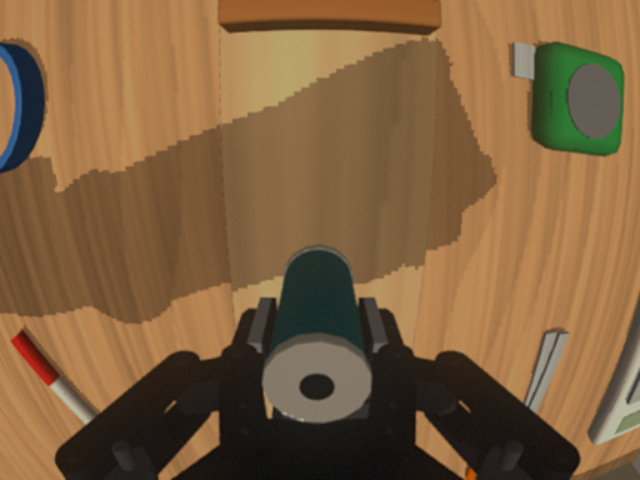

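```bash
python3 -m jog '[[[0,0,-25],[0,0,0],1],[[0,0,-50],[0,0,-3],1],[[0,0,-55],[0,0,-3],1],[[0,0,-45],[0,0,-3],1],[[35,0,0],[0,0,0],1],[[50,1,0],[0,0,0],1],[[55,1,0],[0,0,0],1],[[55,1,0],[0,0,0],1],[[55,1,0],[0,0,0],1],[[50,0,0],[0,0,0],1],[[31,0,0],[0,0,0],1],[[0,0,0],[0,0,0],1]]'
python3 - <<'E'
from h import *
for c in ("wrist","top"):
    iT=Tw(c);p,d=bot.read_camera(c);cv2.imwrite(f"pics/{c}9.png",cv2.resize(p[:,:,::-1],(640,480)))
    P=cloud(c,d,iT)
    Q=P[(P[...,2]>.05)&(P[...,2]<.06)&(abs(P[...,0]-.585)<.075)&(abs(P[...,1]-.363)<.095)]
    rr=cv2.minAreaRect((Q[:,:2]*1000).astype(np.float32));print(c,np.round(rr[0],1),np.round(rr[1],1),round(rr[2],1))
go([0.586,0.333,0.0475],4.5)
E
```

```text
t: 14.25
eef_pos: [0.5835, 0.3359, 0.2299]
tool_rot: [-0.001, 0.677, 0.736, 0.0]
contact_force: [-0.2, 0.4, -0.9]
gripper_width: 0.415
wrist [581.5 361.5] [120.8 160.5] 4.6
top [584.4 331.9] [120.4 100.3] 4.4
 option jaw 4.5 turn [-0.03  0.06  0.04]
 option jaw 184.5 turn [-1.0000e-01 -4.0000e-02 -1.7996e+02]
t 14.35 tcp [0.5854 0.3315 0.2298] shift(now axes) mm [  1.6   0.8 182.3] toolx [-0.079  0.997 -0.001] tooly [ 0.997  0.079 -0.   ] q [-0.21  0.54 -0.58  1.53  0.31  1.17 -0.77]
```

View pics/wrist9.png

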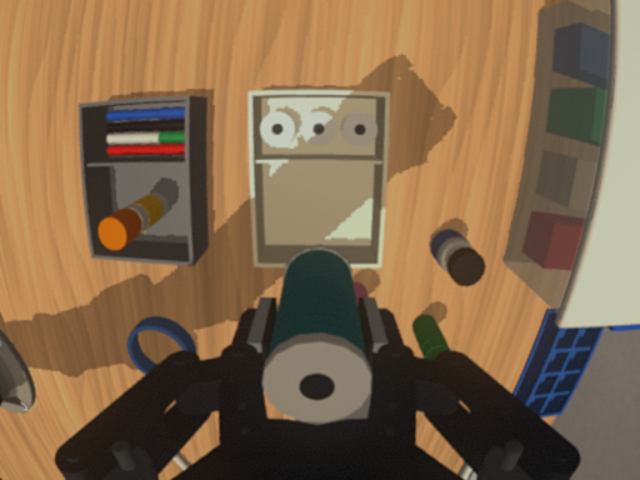

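```bash
python3 -m jog '[[[1,0,40],[0,0,0],1],[[0,0,55],[0,0,0],1],[[0,0,45],[0,0,0],1],[[0,0,22],[0,0,0],1],[[0,0,12],[0,0,0],1],[[0,0,6],[0,0,0],1],[[0,0,0],[0,0,0],1],[[0,0,0],[0,0,0],1]]'
python3 -c "
from h import *
go([0.586,0.333,0.0475],4.5)"
```

```text
t: 15.35
eef_pos: [0.586, 0.3337, 0.0516]
tool_rot: [0.0, 0.679, 0.735, 0.001]
contact_force: [0.5, 0.4, -0.7]
gripper_width: 0.414
 option jaw 4.5 turn [ 0.11 -0.05  0.04]
 option jaw 184.5 turn [ 8.0000e-02  1.7000e-01 -1.7996e+02]
t 15.35 tcp [0.586  0.3337 0.0516] shift(now axes) mm [-0.7 -0.1  4.1] toolx [-0.079  0.997  0.001] tooly [0.997 0.079 0.002] q [-0.26  0.73 -0.51  1.66  0.43  0.87 -0.87]
```

```bash
python3 -m jog '[[[0,0,3],[0,0,0],1],[[0,0,0],[0,0,0],1],[[0,0,0],[0,0,0],0],[[0,0,0],[0,0,0],-0.2],[[0,0,0],[0,0,0],-0.3],[[0,0,-20],[0,0,0],-0.3],[[0,0,-45],[0,0,0],-0.6],[[0,0,-55],[0,0,0],-1],[[0,0,-55],[0,0,0],-1],[[0,0,-10],[0,0,0],-1]]'
python3 - <<'E'
from h import *
p,d=bot.read_camera("wrist");cv2.imwrite("pics/w10.png",cv2.resize(p[:,:,::-1],(640,480)))
go([0.5,-0.16,0.25],-101)
E
```

```text
t: 16.6
eef_pos: [0.587, 0.3352, 0.2391]
tool_rot: [0.001, 0.678, 0.735, 0.005]
contact_force: [0.2, -0.2, -0.8]
gripper_width: 1.002
 option jaw -101 turn [ 9.0000e-02 -4.8000e-01  1.0554e+02]
 option jaw 79 turn [  0.45   0.08 -74.46]
t 16.65 tcp [0.5867 0.3346 0.2378] shift(now axes) mm [-486.2 -125.4  -14.7] toolx [-0.079  0.997  0.003] tooly [0.997 0.079 0.007] q [-0.21  0.53 -0.58  1.52  0.31  1.17 -0.77]
```

View pics/w10.png

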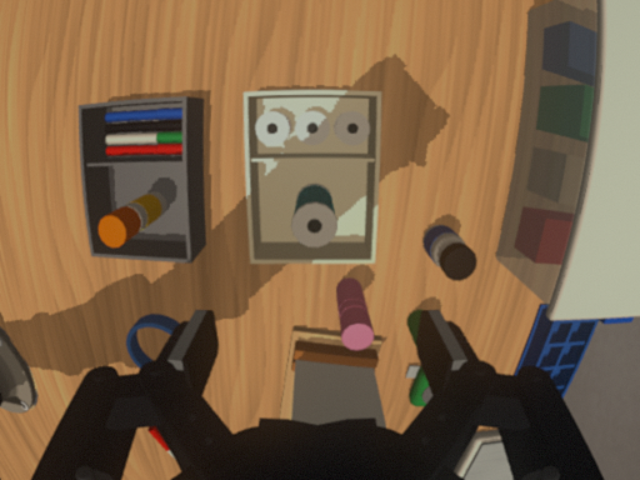

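```bash
python3 -m jog '[[[0,0,0],[0,0,4.5],-1],[[0,0,0],[0,0,4.5],-1],[[-33,4,0],[0,0,0],-1],[[-50,6,0],[0,0,0],-1],[[-55,6,0],[0,0,0],-1],[[-55,6,0],[0,0,0],-1],[[-55,6,0],[0,0,0],-1],[[-50,6,0],[0,0,0],-1],[[-40,4,0],[0,0,0],-1],[[-25,3,0],[0,0,0],-1],[[0,0,0],[0,0,0],-1],[[0,0,0],[0,0,0],-1]]'
python3 - <<'E'
from h import *
for c in ("wrist","top","scene"):
    iT=Tw(c);p,d=bot.read_camera(c);cv2.imwrite(f"pics/{c}11.png",cv2.resize(p[:,:,::-1],(640,480)))
    P=cloud(c,d,iT);np.savez(f"/tmp/{c}11.npz",p=p,P=P,d=d)
    B=P[(P[...,2]>.007)&(P[...,2]<.017)&(d>0)]
    for f,nm in ((np.max,"maxx"),(np.min,"minx")):
        X=[];Y=[]
        for y in np.arange(-.04,.12,.005):
            s=B[(abs(B[:,1]-y)<.0025)&(abs(B[:,0]-.617)<.064)]
            if len(s)>8: X.append(f(s[:,0]));Y.append(y)
        if len(X)<5: continue
        X=np.array(X);Y=np.array(Y);k=np.ones(len(X),bool)
        for _ in range(6):
            a=np.polyfit(Y[k],X[k],1);e=X-np.polyval(a,Y);k=abs(e)<max(2*np.std(e[k]),.001)
        print(c,nm,np.degrees(np.arctan(a[0])).round(2),np.polyval(a,.043).round(4),k.sum())
    K=P[(P[...,2]>.06)&(P[...,2]<.13)&(P[...,1]>.125)&(P[...,1]<.165)&(abs(P[...,0]-.625)<.06)&(d>0)]
    print(c,"card",len(K)); 
    if len(K)>50:
        a=np.polyfit(K[:,0],K[:,1],1);print(" slope",np.degrees(np.arctan(a[0])).round(2),"y@.626",np.polyval(a,.626).round(4),"x",np.percentile(K[:,0],[1,99]).round(4))
    L=P[(P[...,2]>.07)&(P[...,2]<.13)&(P[...,1]>-.15)&(P[...,1]<-.03)&(abs(P[...,0]-.61)<.05)&(d>0)]
    if len(L)>50: print(" lamp y",np.percentile(L[:,1],[1,50,95,99]).round(4),"x",np.percentile(L[:,0],[1,99]).round(4))
go([0.6175,.045,.15],-4.5)
E
```

```text
t: 18.15
eef_pos: [0.5975, -0.0305, 0.2319]
tool_rot: [-0.001, 0.734, 0.68, -0.0]
contact_force: [0.2, 0.3, -0.2]
gripper_width: 0.999
wrist maxx 4.78 0.6709 31
wrist minx 4.57 0.5614 32
wrist card 891
 slope -4.6 y@.626 0.1422 x [0.5781 0.6701]
 lamp y [-0.1243 -0.0859 -0.0576 -0.0559] x [0.5661 0.6442]
top maxx 34.0 0.6384 15
top minx 4.34 0.5619 17
top card 165
 slope -4.72 y@.626 0.1441 x [0.5784 0.67  ]
 lamp y [-0.1348 -0.1188 -0.1103 -0.1099] x [0.5807 0.6271]
scene maxx 4.83 0.6738 32
scene minx -5.93 0.5712 31
scene card 441
 slope -4.43 y@.626 0.145 x [0.5807 0.6739]
 lamp y [-0.1305 -0.0993 -0.0655 -0.0619] x [0.5704 0.6486]
 option jaw -4.5 turn [-0.01 -0.04  0.18]
 option jaw 175.5 turn [ 6.0000e-02 -2.0000e-02 -1.7982e+02]
t 18.3 tcp [ 0.5978 -0.0301  0.2322] shift(now axes) mm [76.3 14.  82.3] toolx [0.075 0.997 0.001] tooly [ 0.997 -0.075 -0.   ] q [ 0.33  0.4  -0.49  1.72  0.21  1.08 -0.31]
```

View pics/wrist11.png

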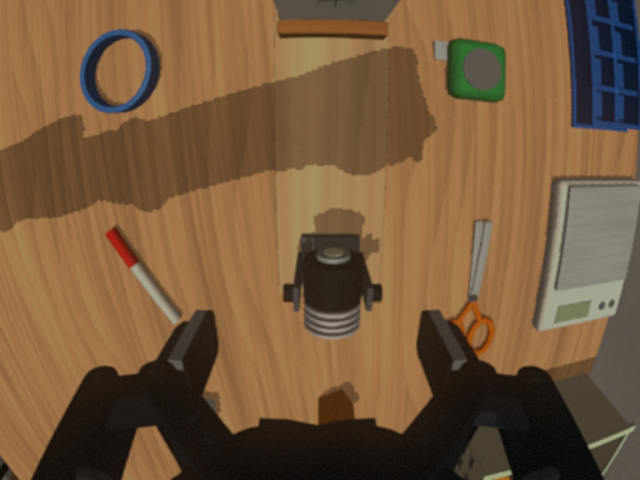

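```bash
python3 -m jog '[[[-30,-16,0],[0,0,0],-1],[[-50,-27,0],[0,0,0],-1],[[-52,-28,0],[0,0,0],-1],[[-52,-28,0],[0,0,0],-1],[[-52,-28,0],[0,0,0],-1],[[-40,-22,0],[0,0,0],-1],[[-22,-13,0],[0,0,0],-1],[[0,0,0],[0,0,9.5],-1],[[0,0,0],[0,0,9.5],-1],[[0,0,0],[0,0,9.5],-1],[[0,0,0],[0,0,9.5],-1],[[0,0,0],[0,0,9.5],-1]]'
python3 -m jog '[[[0,0,0],[0,0,9.5],-1],[[0,0,0],[0,0,9.5],-1],[[0,0,0],[0,0,10],-1],[[0,0,0],[0,0,10],-1],[[0,0,0],[0,0,10],-1],[[0,0,0],[0,0,0],-1]]'
python3 - <<'E'
from h import *
c="wrist"
iT=Tw(c);p,d=bot.read_camera(c);cv2.imwrite(f"pics/{c}12.png",cv2.resize(p[:,:,::-1],(640,480)))
P=cloud(c,d,iT)
Q=P[(P[...,2]>.069)&(P[...,2]<.085)&(abs(P[...,0]-.4125)<.04)&(abs(P[...,1]+.314)<.04)&(d>0)]
rr=cv2.minAreaRect((Q[:,:2]*1000).astype(np.float32));print(len(Q),np.round(rr[0],1),np.round(rr[1],1),round(rr[2],1),Q[:,2].mean())
go([0.4125,-.3145,.035],-101)
E
```

```text
t: 19.8
eef_pos: [0.4139, -0.3154, 0.2323]
tool_rot: [-0.0, 0.946, 0.324, 0.0]
contact_force: [1.0, 0.0, -0.1]
gripper_width: 1.001
t: 20.55
eef_pos: [0.4139, -0.3155, 0.2323]
tool_rot: [-0.0, 0.996, -0.094, 0.0]
contact_force: [-0.9, -0.2, -0.4]
gripper_width: 0.999
1102 [ 411.4 -316.8] [35.4 35.8] 79.9 0.07403272011448404
 option jaw -101 turn [-0.   -0.01  0.33]
 option jaw 79 turn [ 1.0000e-02 -0.0000e+00 -1.7967e+02]
t 20.6 tcp [ 0.4138 -0.3156  0.2323] shift(now axes) mm [ -1.5  -0.9 197.3] toolx [ 0.983 -0.185  0.   ] tooly [-0.185 -0.983 -0.   ] q [ 0.64  0.23 -0.13  1.91  0.03  1.   -1.26]
```

View pics/wrist12.png

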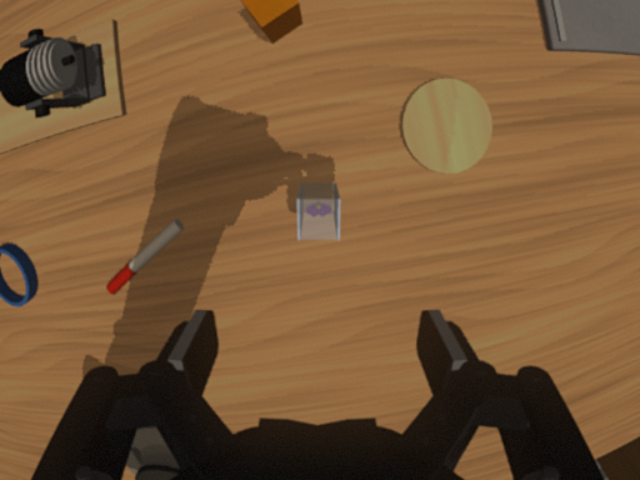

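```bash
python3 - <<'E'
from h import *
p,d=bot.read_camera("wrist");cv2.imwrite("pics/c13.png",cv2.resize(p[135:205,220:290,::-1],(560,560),interpolation=cv2.INTER_CUBIC))
E
```

```text
(no output)
```

View pics/c13.png

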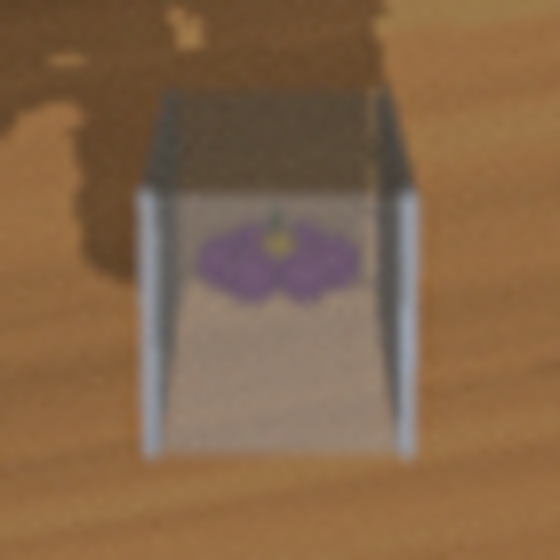

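```bash
python3 -m jog '[[[-2,0,40],[0,0,0],-1],[[0,0,55],[0,0,0],-1],[[0,0,50],[0,0,0],-1],[[0,0,30],[0,0,0],-1],[[0,0,15],[0,0,0],-1],[[0,0,7],[0,0,0],-1],[[0,0,0],[0,0,0],-1],[[0,0,0],[0,0,0],-1]]'
python3 - <<'E'
from h import *
c="wrist"
iT=Tw(c);p,d=bot.read_camera(c);cv2.imwrite(f"pics/{c}14.png",cv2.resize(p[:,:,::-1],(640,480)))
P=cloud(c,d,iT)
Q=P[(P[...,2]>.069)&(P[...,2]<.085)&(abs(P[...,0]-.4125)<.04)&(abs(P[...,1]+.314)<.04)&(d>0)]
rr=cv2.minAreaRect((Q[:,:2]*1000).astype(np.float32));print(len(Q),np.round(rr[0],1),np.round(rr[1],1),round(rr[2],1),Q[:,2].mean())
go([0.412,-.3155,.032],-101)
E
```

```text
t: 21.65
eef_pos: [0.4121, -0.3165, 0.0364]
tool_rot: [0.0, 0.995, -0.095, 0.001]
contact_force: [-0.0, 0.2, 0.0]
gripper_width: 1.005
6070 [ 414.1 -303.5] [64.4 37.1] 79.1 0.07429091056387245
 option jaw -101 turn [ 0.04 -0.1   0.04]
 option jaw 79 turn [ 1.6000e-01  7.0000e-02 -1.7996e+02]
t 21.7 tcp [ 0.412  -0.3165  0.0363] shift(now axes) mm [-0.2 -1.   4.3] toolx [ 0.982 -0.19   0.002] tooly [-0.19  -0.982  0.001] q [ 0.62  0.51 -0.11  2.07  0.1   0.57 -1.32]
```

View pics/wrist14.png

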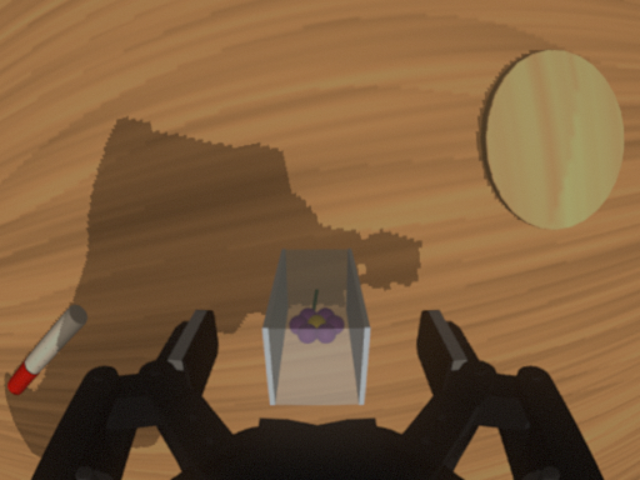

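```bash
python3 -m jog '[[[0,0,4],[0,0,0],-1],[[0,0,0],[0,0,0],-1]]'; python3 - <<'E'
from h import *
c="wrist"
iT=Tw(c);p,d=bot.read_camera(c);t,M,o=tool()
P=cloud(c,d,iT);Q=(P-t)@M
s=(abs(Q[...,1])<.01)&(P[...,2]>.069)&(P[...,2]<.08)&(d>0)
print("toolx extent mm",np.percentile(Q[s][:,0],[0.5,2,50,98,99.5])*1000)
s=(abs(Q[...,0])<.012)&(P[...,2]>.069)&(P[...,2]<.08)&(d>0)&(abs(Q[...,1])<.028)
print("tooly extent mm",np.percentile(Q[s][:,1],[0.5,2,50,98,99.5])*1000)
go([0.412,-.3155,.032],-101)
E
```

```text
t: 21.95
eef_pos: [0.4113, -0.316, 0.0313]
tool_rot: [0.0, 0.995, -0.095, -0.0]
contact_force: [-1.1, 0.5, -0.2]
gripper_width: 1.002
toolx extent mm [-17.35073544 -16.42523309   4.39677352  18.23325996  18.4512498 ]
tooly extent mm [-16.77865175 -16.23393432   1.17867248  18.26478215  18.81715563]
 option jaw -101 turn [-0.    0.01  0.04]
 option jaw 79 turn [-1.0000e-02 -0.0000e+00 -1.7996e+02]
t 22.0 tcp [ 0.4113 -0.316   0.0313] shift(now axes) mm [ 0.6 -0.6 -0.7] toolx [ 0.982 -0.19  -0.   ] tooly [-0.19  -0.982 -0.   ] q [ 0.62  0.51 -0.11  2.07  0.1   0.57 -1.32]
```

```bash
python3 -m jog '[[[0.5,1,0],[0,0,0],-1],[[0,0,0],[0,0,0],0],[[0,0,0],[0,0,0],1],[[0,0,0],[0,0,0],1],[[0,0,0],[0,0,0],1],[[0,0,0],[0,0,0],1]]' 45
python3 -m jog '[[[0,0,-15],[0,0,0],1],[[0,0,-40],[0,0,0],1],[[0,0,-50],[0,0,0],1],[[0,0,-50],[0,0,0],1],[[0,0,-25],[0,0,0],1],[[0,0,0],[0,0,0],1]]'
python3 - <<'E'
from h import *
go([0.6165,.044,.2],-4.6)
p,d=bot.read_camera("wrist");cv2.imwrite("pics/w15.png",cv2.resize(p[:,:,::-1],(640,480)))
E
```

```text
t: 22.75
eef_pos: [0.4118, -0.3172, 0.0314]
tool_rot: [0.0, 0.995, -0.095, 0.0]
contact_force: [0.5, -0.0, 1.2]
gripper_width: 0.416
t: 23.5
eef_pos: [0.4126, -0.3178, 0.2141]
tool_rot: [0.001, 0.995, -0.096, 0.002]
contact_force: [0.4, 0.8, -1.3]
gripper_width: 0.413
 option jaw -4.6 turn [  0.31  -0.11 -96.37]
 option jaw 175.4 turn [-0.11 -0.3  83.63]
t 23.5 tcp [ 0.4126 -0.3178  0.2141] shift(now axes) mm [ 131.2 -394.    13.9] toolx [ 0.982 -0.19   0.005] tooly [-0.19  -0.982  0.002] q [ 0.65  0.25 -0.13  1.94  0.04  0.96 -1.26]
```

View pics/w15.png

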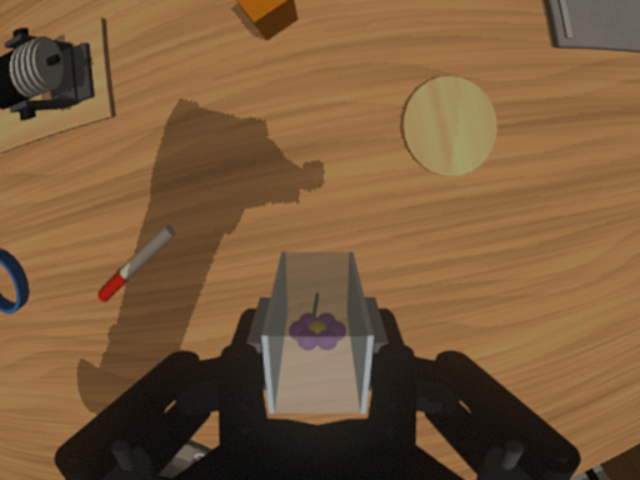

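```bash
python3 -m jog '[[[0,0,0],[0,0,-6],1],[[0,0,0],[0,0,-9.5],1],[[0,0,0],[0,0,-10],1],[[0,0,0],[0,0,-10],1],[[0,0,0],[0,0,-10],1],[[0,0,0],[0,0,-10],1],[[0,0,0],[0,0,-10],1],[[0,0,0],[0,0,-10],1],[[0,0,0],[0,0,-10],1],[[0,0,0],[0,0,-7],1],[[0,0,0],[0,0,-4],1],[[0,0,0],[0,0,0],1]]'
python3 -m jog '[[[20,9,0],[0,0,0],1],[[40,18,0],[0,0,0],1],[[45,21,0],[0,0,0],1],[[50,23,0],[0,0,0],1],[[50,23,0],[0,0,0],1],[[50,23,0],[0,0,0],1],[[45,21,0],[0,0,0],1],[[40,18,0],[0,0,0],1],[[25,12,0],[0,0,0],1],[[12,6,0],[0,0,0],1],[[0,0,0],[0,0,0],1],[[0,0,0],[0,0,0],1]]'
python3 - <<'E'
from h import *
go([0.6165,.044,.0859],-4.6)
p,d=bot.read_camera("wrist");cv2.imwrite("pics/w16.png",cv2.resize(p[:,:,::-1],(640,480)))
E
```

```text
t: 25.05
eef_pos: [0.4107, -0.3165, 0.2098]
tool_rot: [-0.001, 0.734, 0.679, -0.0]
contact_force: [0.4, -0.6, -0.9]
gripper_width: 0.409
t: 26.55
eef_pos: [0.6139, 0.0434, 0.2109]
tool_rot: [0.0, 0.735, 0.678, -0.001]
contact_force: [0.5, -0.4, -0.8]
gripper_width: 0.416
 option jaw -4.6 turn [-0.05  0.07  0.01]
 option jaw 175.4 turn [-1.1000e-01 -8.0000e-02 -1.7999e+02]
t 26.55 tcp [0.6139 0.0434 0.2109] shift(now axes) mm [  1.    2.6 125. ] toolx [ 0.08   0.997 -0.001] tooly [ 0.997 -0.08  -0.001] q [ 0.22  0.45 -0.53  1.7   0.26  1.06 -0.47]
```

View pics/w16.png

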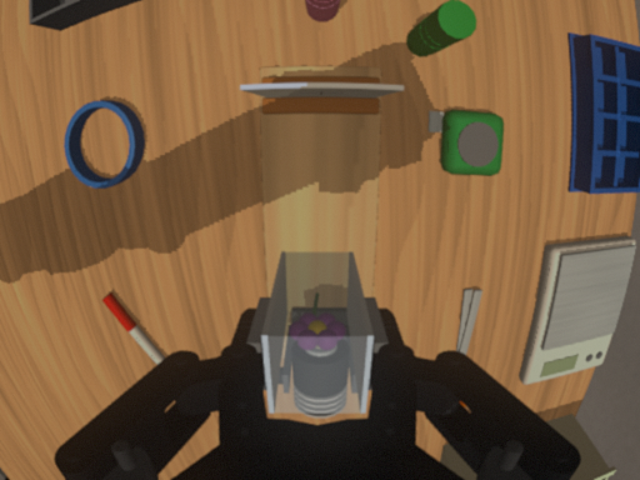

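```bash
python3 -m jog '[[[1,2.5,20],[0,0,0],1],[[0,0,35],[0,0,0],1],[[0,0,30],[0,0,0],1],[[0,0,20],[0,0,0],1],[[0,0,12],[0,0,0],1],[[0,0,5],[0,0,0],1],[[0,0,0],[0,0,0],1],[[0,0,0],[0,0,0],1],[[0,0,0],[0,0,0],1]]'
python3 - <<'E'
from h import *
go([0.6165,.044,.0859],-4.6)
for c in ("wrist","top","scene"):
    iT=Tw(c);p,d=bot.read_camera(c);cv2.imwrite(f"pics/{c}17.png",cv2.resize(p[:,:,::-1],(640,480)))
    P=cloud(c,d,iT);np.savez(f"/tmp/{c}17.npz",p=p,P=P,d=d)
    for r in bot.cut_out(c,"block_center")[:2]:
        Q=P[r["pixels"]&(d>0)];print(c,r["score"],np.round(r["xy"],3),np.percentile(Q,[2,50,98],axis=0).round(4).tolist())
s=cv2.imread("pics/scene17.png");cv2.imwrite("pics/scene17c.png",cv2.resize(s[180:330,290:460],(680,600),interpolation=cv2.INTER_CUBIC))
E
```

```text
t: 27.72
eef_pos: [0.6175, 0.0461, 0.0901]
tool_rot: [0.0, 0.734, 0.679, 0.0]
contact_force: [-0.0, 0.5, -0.8]
gripper_width: 0.417
 option jaw -4.6 turn [ 0.07 -0.01  0.14]
 option jaw 175.4 turn [ 1.0000e-02  1.1000e-01 -1.7986e+02]
t 27.725 tcp [0.6175 0.0461 0.0901] shift(now axes) mm [-2.2 -0.8  4.2] toolx [0.078 0.997 0.   ] tooly [ 0.997 -0.078  0.001] q [ 0.18  0.59 -0.48  1.78  0.35  0.85 -0.55]
wrist 0.85 [0.497 0.708] [[0.5998, 0.0283, 0.0616], [0.6176, 0.0612, 0.1319], [0.6353, 0.0643, 0.1338]]
top 0.54 [0.161 0.47 ] [[0.5202, 0.2808, -0.0006], [0.5797, 0.3769, 0.0218], [0.6427, 0.4424, 0.0576]]
scene 0.74 [0.574 0.503] [[0.601, 0.0275, 0.059], [0.6229, 0.0312, 0.1009], [0.6383, 0.0614, 0.1354]]
```

View pics/wrist17.png

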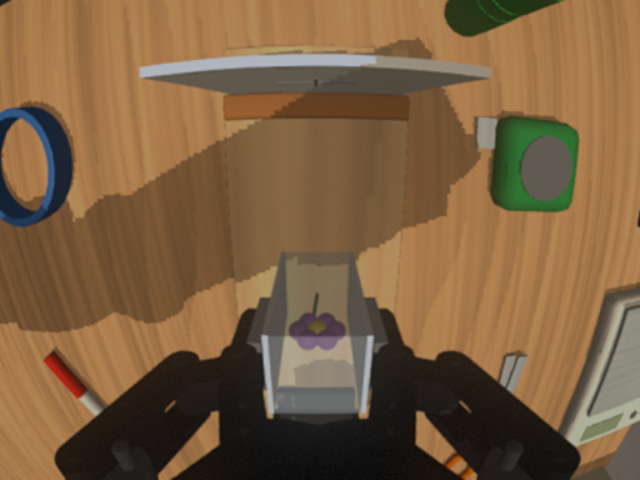

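View pics/scene17c.png

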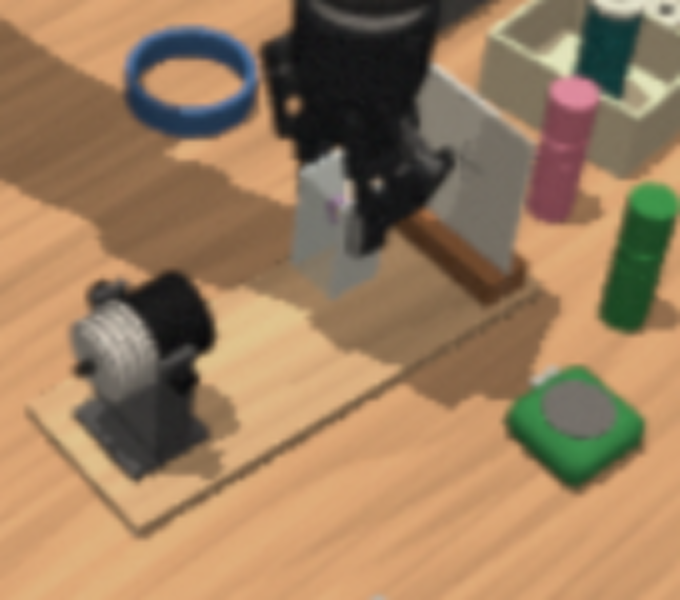

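```bash
python3 -m jog '[[[-2,0,4],[0,0,0],1],[[0,0,0],[0,0,0],1],[[0,0,0],[0,0,0],1]]'; python3 - <<'E'
from h import *
c="wrist";iT=Tw(c);p,d=bot.read_camera(c);P=cloud(c,d,iT);t,M,o=tool();Q=(P-t)@M
cv2.imwrite("pics/c18.png",cv2.resize(p[30:110,100:400,::-1],(800,213),interpolation=cv2.INTER_CUBIC))
b=(P[...,2]>.007)&(P[...,2]<.017)&(Q[...,0]>.04)&(Q[...,0]<.085)&(abs(Q[...,1])<.07)&(d>0)
X=[]
for x in np.arange(.04,.085,.003):
    s=Q[b&(abs(Q[...,0]-x)<.0015)]
    if len(s)>10:X.append((x,s[:,1].min(),s[:,1].max()))
X=np.array(X);print("board mid tooly mm",((X[:,1]+X[:,2])/2*1000).round(1),"w",((X[:,2]-X[:,1])*1000).round(0))
k=(P[...,2]>.06)&(P[...,2]<.13)&(Q[...,0]>.085)&(Q[...,0]<.115)&(abs(Q[...,1])<.06)&(d>0)
a=np.polyfit(Q[k][:,1],Q[k][:,0],1);print("card dist toolx",a[1]*1000,"angle",np.degrees(np.arctan(a[0])),"y",np.percentile(Q[k][:,1],[1,99])*1000)
bt=(P[...,2]>.122)&(P[...,2]<.137)&(abs(Q[...,0])<.024)&(abs(Q[...,1])<.012)&(d>0)
print("block toolx",np.percentile(Q[bt][:,0],[1,99])*1000,"topz",np.median(P[bt][:,2]))
bt=(P[...,2]>.122)&(P[...,2]<.137)&(Q[...,0]>.014)&(Q[...,0]<.022)&(abs(Q[...,1])<.03)&(d>0)
print("front edge tooly",np.percentile(Q[bt][:,1],[1,99])*1000)
go([0.6165,.044,.0859],-4.6)
E
```

```text
t: 28.4
eef_pos: [0.6168, 0.044, 0.0852]
tool_rot: [-0.0, 0.734, 0.679, -0.0]
contact_force: [0.2, 0.1, -0.9]
gripper_width: 0.416
board mid tooly mm [-0.7 -0.5 -0.3 -0.9 -0.3  0.  -0.9 -0.3 -0.4 -0.3 -0.1 -0.9 -0.4 -0.4
 -0.4 -0.5] w [109. 109. 109. 110. 110. 109. 108. 109. 109. 110. 110. 109. 109. 109.
 109. 108.]
card dist toolx 98.61143722851703 angle -0.12021346217734209 y [-46.49203367  45.31752763]
block toolx [-18.67584881  16.93757699] topz 0.12792638991347832
front edge tooly [-18.02469685  17.25704131]
 option jaw -4.6 turn [-0.   -0.    0.14]
 option jaw 175.4 turn [   0.     -0.   -179.86]
t 28.45 tcp [0.6169 0.0441 0.0853] shift(now axes) mm [-0.1 -0.4 -0.6] toolx [0.078 0.997 0.   ] tooly [ 0.997 -0.078 -0.   ] q [ 0.18  0.6  -0.48  1.79  0.36  0.84 -0.54]
```

View pics/c18.png

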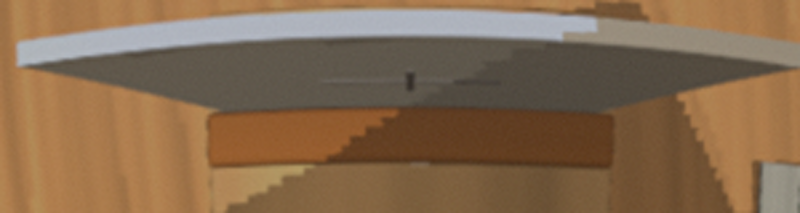

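```bash
python3 -m jog '[[[0,0,-0.7],[0,0,0],1],[[0,0,0],[0,0,0],1],[[0,0,0],[0,0,0],1],[[0,0,0],[0,0,0],1]]'; python3 - <<'E'
from h import *
go([0.6165,.044,.0859],-4.6);o=bot.get_obs();print(o["gripper_width"],abs(o["joint_vel"]).max())
p,d=bot.read_camera("scene");cv2.imwrite("pics/end.png",cv2.resize(p[:,:,::-1],(800,600)))
E
```

```text
t: 28.95
eef_pos: [0.6169, 0.044, 0.086]
tool_rot: [0.0, 0.734, 0.679, 0.0]
contact_force: [-0.4, -0.1, -0.4]
gripper_width: 0.412
 option jaw -4.6 turn [0.   0.   0.14]
 option jaw 175.4 turn [  -0.      0.   -179.86]
t 28.95 tcp [0.6169 0.044  0.086 ] shift(now axes) mm [-0.  -0.4  0.1] toolx [ 0.078  0.997 -0.   ] tooly [ 0.997 -0.078  0.   ] q [ 0.18  0.6  -0.48  1.79  0.35  0.84 -0.54]
0.41203281034858147 0.0020387461820168744
```

View pics/end.png

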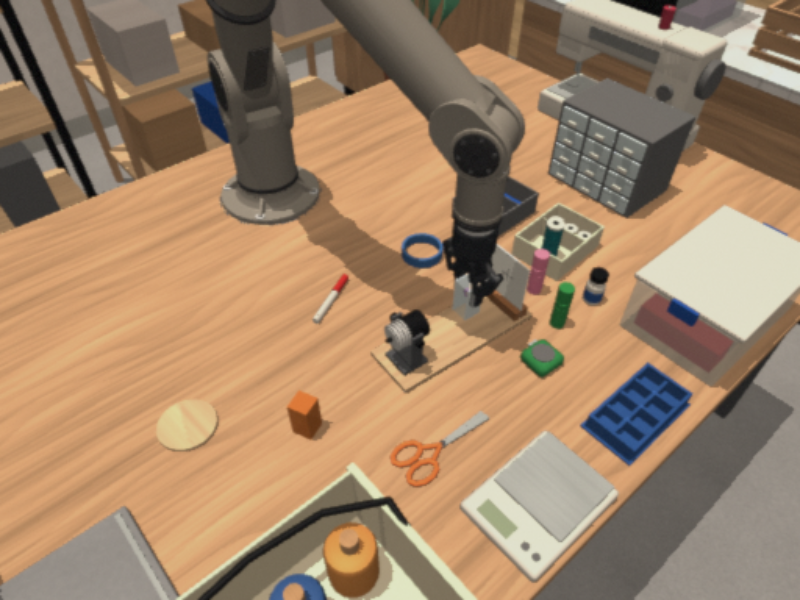

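The final scene view shows the block held above the board between lamp (408,340) and card (510,275). The spool stands in the cream box (553,235), and everything else is where it was.

```bash
python3 -c "
from station import bot
print(bot.hand_in())"
```

```text
the job is handed in; nothing more can be done
None
```

The job is done and handed in at about 29 s of the 64 s allowed. The arm is still holding the clear block in the beam.

- **Glue stick and spool:** The glue stick (orange cap, on the stand) stands upright in the pen box's empty bay. The spool stands upright in the thread box's empty bay. I saw both with the wrist camera after release, and left the pink and green look-alikes alone.
- **Grip on the block:** The fingers are on the two frosted sides only. I confirmed those sides in an enlarged crop before closing, and the block was within about 1 mm of centred between the fingers.
- **Position in the beam:** By the wrist camera, the block's middle is about 99.5 mm from the card, where 100 mm is ideal, and within about 0.5 mm of the board's centreline. It is square to the card within about 0.2°. The lamp distance was not re-measured with the block in place.
- **Height:** The measured top was 128 mm against an ideal 129.5 mm. The same camera had read the block about 1 mm low earlier, so I raised it another 0.7 mm. I did not re-measure the height by camera after that.
- **Steadiness:** The arm was still, with under 1 N measured on the tool.
- **Disagreements between checks:**
  - The three cameras differed by 2–4 mm on the stand's position; I mostly followed the wrist camera.
  - The top camera's network mistook the thread box for the block in the last check, so I ignored that report.
  - The final scene picture shows the other things in view unmoved, but the arm hides the glue stick there.

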